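# Turn the display coaster face up and stand its bottle on it

### The arm

A 7-joint arm with a two-finger parallel gripper is mounted at the origin on the work surface. World frame = base frame: x ahead of the robot, y to its left, z up, the work surface at z = 0. Lengths are in m, angles in rad, forces in N, time in s.
With the tool pointing down it reaches from about 0.4 to 0.85 m from the base axis. Payload 10.4 kg.
Tool frame: the origin (TCP) lies on the centre line of the jaws, within the pads' length; the fingertips stand 14 mm ahead of it and the grasp point (between the pads) lies 5 mm behind it (manip.tip_reach is the distance from the TCP to the fingertips, in m); z points along the fingers, y is the line along which they close (so a half turn about z gives the same grasp; the last joint's range is limited). The gripper opens to 85 mm and grips with 20 to 120 N. Pads are 22 mm wide; open, the fingers measure 114 mm over their backs; the gripper's body (76 mm by 85 mm) begins 54 mm behind the grasp point. The pads swing forward as they close: fully open they stand 13 mm farther back than shut.
Start: joints at [-1.349, 0.332, -0.065, 1.46, 0.022, 1.35, -0.088], TCP at [0.151, 0.606, 0.245] pointing down, gripper open.
Joint ranges: [-2.6, 2.6], [-0.5, 2.12], [-1.47, 1.34], [0.16, 2.42], [-1.27, 4.41], [0.06, 2.06], [-2.6, 2.6]. Speed limits (rad/s): [2.22, 2.22, 2.79, 2.79, 3.14, 3.14, 3.14].

### API

Orientations are given as a unit quaternion [x, y, z, w].
In Python, from workcell import manip gives the robot as it stands.
- The arm moves only by the shell command python3 -m pendant 'ROWS' [FORCE]. ROWS is JSON, a list of rows, each a list of 7 numbers: the shift along the tool's x, y, z in units of 50 mm (1.0 is 50 mm), then the turn, a rotation vector about the tool's x, y, z in units of 8 degrees (1.0 is 8 degrees), then the opening, from -1 (shut) to 1 (fully open), so that 0 is half open. In form: [[dx, dy, dz, ax, ay, az, jaw], ...]. A call has exactly 10 rows; each row is the pose to reach, as a shift and turn from the pose commanded when the call began, along the tool's axes at that moment; what a row does not reach only later rows make up. A row lasts 1/8 s, in which the tool goes at most 62.5 mm and 10.7 degrees, less where a joint would pass 70% of its speed; a pose out of reach is approached as far as the arm can. A call with a gripper value outside its range is refused whole. The fingers move at their own pace and stop on an object; FORCE is the grip in N (left out, the last holds). Time passes only in rows, so rows that repeat a pose let the fingers close, or fill a call up. It gives the time, the measured TCP pose, the force, the opening and the grip force at its end, in the units of the state.
- manip.get_obs(): the state, without advancing time (a new reading comes with each control period).
- manip.camera(name): name is "side" or "top"; returns (picture, depth): 384x512x3 uint8, red, green, blue; 384x512 float32, m along the optical axis (not along the pixel's ray), 0 where there is no reading.
- manip.get_calibration(name): a dict with "fx", "fy", "cx", "cy" (pixels), "xyz" and "orientation" of the camera in the world. Camera axes: x right, y up, looking along -z (the intrinsics and any distortion apply to the point x, -y, -z); pixel columns grow to the right and rows downward; lengths in m; the calibration is good to about 2 mm. A picture is of the moment at which its call begins. get_calibration takes no time and is no camera call.
- manip.hand_in(): hands the job in; it is judged then, once.
Trained networks look in the newest picture that a camera, given by its name, has taken for a name from the list of things; names that differ only in an ending like _2 or _b are one class to them, and where a whole thing is asked for, a point or a joint stands for the part that bears it (a point fixed in the world has none). Each returns a list of dicts, best first, with "p" (0 to 1); they miss things now and then, are a little off and sometimes report something else, mostly with a low value. They report only what shows in the picture. A call takes as long as a camera call.
- manip.find_in(thing, camera): "box" ([left, top, right, bottom] in pixels, round what is visible of it).
- manip.trace(thing, camera): "pixels" (384x512 bool, what is visible of it) and "box" ([left, top, right, bottom] in pixels, round what is visible of it).
- manip.tip_of(thing, camera): "pixel" ([column, row] in pixels: a listed point, or the origin of a listed thing).
The state is a dict: "clock": time; "joint_pos": joint angles; "joint_velocities": joint speeds; "tau": joint torques, N m; "position": TCP position; "ee_rot": TCP orientation; "ft_force": force on the tool from outside, world axes, zero at the start; "torque": the same for the moment, N m; "grip_width": opening from 0.0 (shut) to 1.0 (fully open); "grasp_force": force on a finger pad.
Only numpy, scipy, OpenCV 4.12 (cv2) and the standard library are available. Lean on these libraries where they do the work, as an engineer would, in place of code of your own. Each camera call takes 0.05 s, during which the arm holds its last target. There are 200 camera calls.

### The job

The loose coaster on the rubber mat lies face down. Turn it over with the spatula, not with the gripper (which must not touch it), so that it lies flat on the mat with its painted face up, and put the spatula back on its wooden rest. Then gently stand the loose bottle upright in the middle of the coaster, with no part of its base beyond the flat painted face, and leave everything else where it is.

Things in the scene. Friction and masses are not known exactly. Their poses are not given: they have to be found in the camera images.
- coaster_mid (a point): Coaster to turn: wooden disc, 100 mm across, 12 mm thick, 90 g; point at its centre, half-way up. +z points out of the painted face (green, yellow rings), which starts down; the other is cork. Both faces are flat to radius 37 mm, then bevel 4 mm away to the rim (a 4 mm band), so a wedge gap, 4 mm high at the rim and 13 mm deep, lies under it all round and takes the blade.
- mat: Dark rubber mat fixed on the table, 220 mm (its x) by 420 mm (its y), 4 mm thick, grippy (friction about 0.95, elsewhere about 0.6); origin at the centre of its underside. The coaster lies on it.
- spatula_grip (a point): Spatula, 235 mm long, 140 g; point at the centre of its red handle's gripping place. +x points to the blade, +z up. Handle: straight bar 18 mm wide (y), 22 mm high (z), from 70 mm behind this point to 40 mm ahead; then a thin neck cranks down to the blade. At the start it lies level, blade flat on the table, the handle's back on the rest.
- spatula_tip (a point): Middle of the front edge of the spatula's flat steel blade, on its underside: 165 mm ahead of and 45 mm below the gripping point; same axes. The blade is 70 mm wide (y), 80 mm long (x), 2 mm thick, parallel to the handle.
- rest_spot (a point): Where the spatula's gripping point belongs when it lies on its rest, 45 mm above the table; +x is the direction of the blade. The rest: fixed dark wooden block, 30 mm (x) by 48 mm (y), centred 50 mm behind this point (-x); the handle's back lies on it, 34 mm above the table, between cheeks 36 mm apart and 50 mm high.
- bottle_mid (a point): The loose green glass soda bottle to be placed, standing on the table: 190 mm high, about 250 g; point at its axis half-way up (95 mm above its base). Body 56 mm across up to 95 mm above the base, tapering to a neck 26 mm across from 145 mm above the base to the top.
- set_coaster_mid (a point): A second, equal coaster, already painted face up, standing on the table with the second bottle on it: leave alone. Point at its centre, half-way up.
- set_bottle_mid (a point): The second, equal bottle, already on the second coaster: leave alone. Point half-way up its axis.
- tape: Roll of yellow tape lying flat, 90 mm across, 24 mm high (bystander); origin at the centre of its underside.
- loupe: Black magnifier loupe, 42 mm across, 40 mm high (bystander); origin at the centre of its underside.
- cards: Block of index cards, 130 by 85 by 30 mm (bystander); origin at the centre of its underside.
- paste: White jar with a blue lid, 60 mm across, 75 mm high (bystander); origin at the centre of its underside.
- stamp_pad: Grey stamp pad, 70 by 110 by 18 mm (bystander); origin at the centre of its underside.

How it is judged:
On the way, in this order (a step that is already met when the one before it is completed fails the run):
1. the spatula holds the coaster up on its edge (contact force between spatula and coaster above 0.02 N and angle between coaster_mid's own z axis and vertical between 0.7 and 2.3 rad), for 0.05 s.
2. the coaster lies painted face up on the mat, at rest (angle between coaster_mid's own z axis and vertical below 0.1 rad and linear speed of coaster below 0.03 m/s and height (world z) of coaster_mid between 0.007 and 0.013 m and x of coaster_mid in the frame of mat between -0.11 and 0.11 m and y of coaster_mid in the frame of mat between -0.21 and 0.21 m), for 0.2 s.
At the end, for the whole second after the job is handed in: Coaster flat (0.1 rad), painted face up, its centre over the mat. Spatula level on its rest, gripping point within 20 mm of its place. Loose bottle upright on the coaster, axis within 10 mm of its centre. All released and at rest (angle between coaster_mid's own z axis and vertical below 0.1 rad and height (world z) of coaster_mid between 0.007 and 0.013 m and x of coaster_mid in the frame of mat between -0.11 and 0.11 m and y of coaster_mid in the frame of mat between -0.21 and 0.21 m and linear speed of each of coaster, spatula, bottle below 0.02 m/s and horizontal distance between spatula_grip and rest_spot below 0.02 m and height (world z) of spatula_grip between 0.039 and 0.052 m and angle between spatula_grip's own z axis and vertical below 0.12 rad and horizontal distance between bottle_mid and coaster_mid below 0.01 m and angle between bottle_mid's own z axis and vertical below 0.06 rad and contact force between bottle and coaster above 0.8 N); the robot touches nothing.
It fails at once if the gripper or arm touches the coaster that is to be turned (contact force between any of the fingers, the arm and coaster above 0.3 N).
It fails at once if the loose bottle is dropped (moves faster than 0.5 m/s out of the fingers) or tips over ((contact force between the fingers and bottle below 0.05 N and linear speed of bottle above 0.5 m/s) or angle between bottle_mid's own z axis and vertical above 0.6 rad).
It fails at once if another thing on the table is moved by more than 20 mm (distance of any of set_coaster_mid, set_bottle_mid, tape, loupe, cards, paste, stamp_pad from where it was at the start of the episode above 0.02 m).
It also fails if it takes over 72 s, if anything falls off the work surface, if the arm or the gripper's body presses on something with over 40 N, if the wrist force passes 120 N, or if a joint passes its speed limit or range.

## Working session

There is one attempt and no reset: what is moved stays moved. The work goes in short steps, Python scripts to look and compute and a shell command to move; the robot and the scene stay as the last step left them, time stands still between calls to the robot, and variables do not carry over. Pictures are saved under pics/ and viewed, at most 10 in all, crops included, and the job is handed in when it is done.

```bash
ls; mkdir -p pics; cat > h.py <<'E'
import numpy as np, cv2
from scipy.spatial.transform import Rotation as R
from workcell import manip
def cam(n):
    p,d=manip.camera(n); return p,d,manip.get_calibration(n)
def world(c,u,v,d):
    P=np.stack([(u-c['cx'])/c['fx']*d,-(v-c['cy'])/c['fy']*d,-d*np.ones_like(u,dtype=float)],-1)
    return R.from_quat(c['orientation']).apply(P.reshape(-1,3)).reshape(P.shape)+np.array(c['xyz'])
def onplane(c,u,v,z):
    a=world(c,np.array(u,float),np.array(v,float),1.0); o=np.array(c['xyz'])
    return o+(a-o)*(z-o[2])/(a[2]-o[2])
E
python3 - <<'E'
from h import *
for n in('top','side'):
    p,d,c=cam(n); cv2.imwrite(f'pics/{n}0.png',p[:,:,::-1]); print(n,c)
    for t in['coaster_mid','mat','spatula_grip','spatula_tip','rest_spot','bottle_mid','set_coaster_mid','set_bottle_mid','tape','loupe','cards','paste','stamp_pad']:
        for r in manip.tip_of(t,n)[:2]:
            u,v=r['pixel']; w=d[int(min(max(v,0),383)),int(min(max(u,0),511))]
            print(t,round(r['p'],2),np.round([u,v]),np.round(world(c,np.array(u,float),np.array(v,float),w),3))
print(manip.get_obs())
E
```

```text
pics
top {'fx': 420.443101127428, 'fy': 420.443101127428, 'cx': 256.4606173114606, 'cy': 193.8542053283256, 'xyz': array([ 0.35067871, -0.00581297,  1.17727857]), 'orientation': array([ 0.07170116, -0.05522552, -0.70342903,  0.70497992])}
coaster_mid 0.81 [274. 197.] [ 0.552 -0.028  0.016]
mat 0.98 [274. 193.] [ 0.565 -0.029  0.015]
spatula_grip 0.67 [142. 236.] [0.439 0.327 0.056]
spatula_tip 0.75 [141. 179.] [0.607 0.356 0.003]
rest_spot 0.63 [143. 233.] [0.447 0.327 0.052]
bottle_mid 0.82 [396. 199.] [ 0.527 -0.331  0.133]
bottle_mid 0.54 [376. 158.] [ 0.661 -0.311  0.031]
set_coaster_mid 0.91 [326. 131.] [ 0.721 -0.167  0.091]
set_bottle_mid 0.74 [334. 119.] [ 0.732 -0.179  0.146]
set_bottle_mid 0.37 [143. 237.] [0.438 0.325 0.054]
tape 0.93 [334. 258.] [ 0.386 -0.191  0.002]
loupe 0.77 [207. 128.] [0.748 0.162 0.041]
loupe 0.27 [332. 258.] [ 0.384 -0.188 -0.001]
cards 0.76 [376. 160.] [ 0.654 -0.311  0.031]
cards 0.38 [277. 194.] [ 0.561 -0.035  0.017]
paste 0.86 [202. 248.] [0.408 0.163 0.076]
stamp_pad 0.64 [181. 278.] [0.33  0.226 0.017]
side {'fx': 366.94736346464924, 'fy': 
[... 998 characters left out ...]
nt_pos': array([-1.34861072,  0.33219346, -0.06469458,  1.46009683,  0.02156427,
        1.34989775, -0.08849123]), 'joint_velocities': array([ 0.00068183,  0.00249065,  0.0010754 , -0.00011856, -0.00083237,
       -0.00062904, -0.00171977]), 'tau': array([-6.89273202e-05, -6.25223708e+01,  4.90141532e-02, -3.91826212e+01,
        1.64606574e-02,  1.87441226e-03,  3.00267664e-05]), 'position': array([0.1514473 , 0.60639506, 0.2453431 ]), 'ee_rot': array([ 1.22087953e-01,  9.92519284e-01,  5.05200004e-05, -2.04000804e-05]), 'ft_force': array([-0.19864382,  0.73613555,  0.53841387]), 'torque': array([-0.0222416 ,  0.01232827, -0.01787102]), 'grasp_force': 0.0, 'grip_width': 0.9986877500788679}
```

View pics/top0.png

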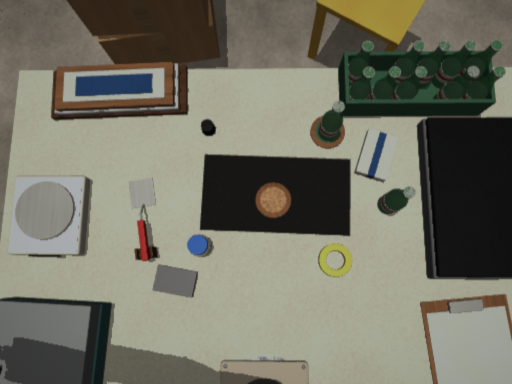

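View pics/side0.png

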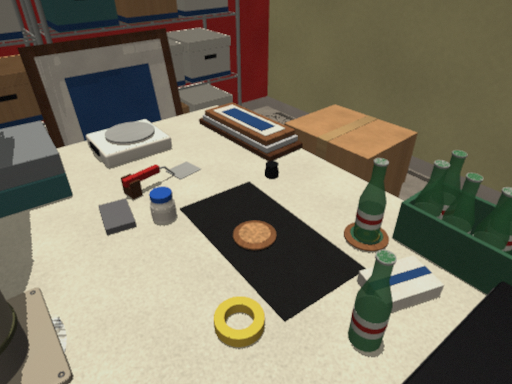

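```bash
python3 - <<'E'
from h import *
v,u=np.mgrid[0:384,0:512].astype(float)
def cloud(n):
    p,d,c=cam(n); return p,d,c,world(c,u,v,d)
p,d,c,W=cloud('top')
hsv=cv2.cvtColor(p,cv2.COLOR_RGB2HSV)
tr=manip.trace('coaster_mid','top')[0]['pixels']; 
w=W[tr]; w=w[(w[:,2]>.009)]
(e,r)=cv2.minEnclosingCircle(w[:,:2].astype(np.float32)); print('coaster',w.mean(0),np.median(w,0),e,r)
tr=manip.trace('mat','top')[0]['pixels']; w=W[tr]; print('mat',cv2.minAreaRect(w[:,:2].astype(np.float32)),np.median(w[:,2]))
for nm in ('spatula_grip','bottle_mid'):
  for n in('top','side'):
    p,d,c,W=cloud(n); 
    for t in manip.trace(nm,n)[:2]:
        w=W[t['pixels']]; print(nm,n,t['p'],t['box'],len(w),w.min(0).round(3),w.max(0).round(3))
        if nm[0]=='s':
            rect=cv2.minAreaRect(w[:,:2].astype(np.float32)); print(rect)
            hs=cv2.cvtColor(p,cv2.COLOR_RGB2HSV)[t['pixels']]; red=((hs[:,0]<8)|(hs[:,0]>172))&(hs[:,1]>120)
            q=w[red&(w[:,2]>.045)]; print('red',len(q),cv2.minAreaRect(q[:,:2].astype(np.float32)),np.median(q,0))
            q=w[(w[:,2]<.012)]; print('blade',len(q),cv2.minAreaRect(q[:,:2].astype(np.float32)),np.median(q,0))
        else:
            for lo,hi in((.01,.09),(.15,.185),(.186,.2)):
                q=w[(w[:,2]>lo)&(w[:,2]<hi)]
                if len(q)>5: print(lo,len(q),q.min(0).round(3),q.max(0).round(3),q.mean(0).round(3))
E
```

```text
coaster [ 0.54563515 -0.02413194  0.019008  ] [ 0.54663577 -0.02451781  0.01538454] (0.4735557436943054, -0.01810786873102188) 0.1235906183719635
mat ((0.5137302875518799, -0.02880805730819702), (0.4186645448207855, 0.3274194300174713), 88.14739990234375) 0.0041966777404769395
spatula_grip top 0.74 [126.5, 178.8, 152.3, 260.6] 1082 [ 0.351 -0.006 -0.006] [0.612 0.394 1.177]
((0.42281004786491394, 0.23541732132434845), (0.46876683831214905, 0.18394991755485535), 51.92691421508789)
red 293 ((0.3738909065723419, 0.1846635490655899), (0.37146931886672974, 0.09638986736536026), 68.50552368164062) [0.42886699 0.32415363 0.05577622]
blade 728 ((0.49484819173812866, 0.3403729498386383), (0.23739929497241974, 0.07367143779993057), 9.042495727539062) [0.56795288 0.35104728 0.002098  ]
spatula_grip top 0.37 [154.7, 261.8, 195.4, 296.4] 1043 [ 0.281 -0.006 -0.001] [0.364 0.301 1.177]
((0.3182428479194641, 0.14823132753372192), (0.3047432005405426, 0.07911058515310287), 87.33798217773438)
red 0 ((0.0, 0.0), (0.0, 0.0), 0.0) [nan nan nan]
blade 10 ((0.32399222254753113, 0.2358071655035019), (0.092
[... 967 characters left out ...]
[0.74431899 0.1497321  0.00781325]
bottle_mid top 0.65 [376.7, 189.7, 414.4, 213.4] 656 [ 0.508 -0.405 -0.003] [ 0.564 -0.315  0.194]
0.01 183 [ 0.508 -0.352  0.011] [ 0.558 -0.315  0.09 ] [ 0.525 -0.324  0.053]
0.15 51 [ 0.523 -0.347  0.151] [ 0.546 -0.331  0.185] [ 0.531 -0.335  0.166]
0.186 104 [ 0.522 -0.356  0.186] [ 0.547 -0.33   0.194] [ 0.535 -0.343  0.19 ]
bottle_mid side 0.82 [348.3, 246.6, 395.7, 351.8] 2999 [ 0.144 -0.533 -0.001] [ 0.753 -0.229  0.563]
0.01 1159 [ 0.504 -0.373  0.01 ] [ 0.617 -0.276  0.09 ] [ 0.514 -0.354  0.052]
0.15 319 [ 0.519 -0.357  0.15 ] [ 0.539 -0.334  0.185] [ 0.524 -0.349  0.167]
0.186 267 [ 0.518 -0.359  0.186] [ 0.547 -0.33   0.192] [ 0.532 -0.345  0.19 ]
  return _methods._mean(a, axis=axis, dtype=dtype,
  ret = um.true_divide(
```

The top view shows the coaster cork side up at (273,200), the mat spanning (203..351,155..235), the spatula at the left with its blade at (143,193) and handle at (145,240), and the loose bottle at (395,200). The side view agrees. Next I'll fit these precisely.

```bash
cat >> h.py <<'E'
from scipy.optimize import least_squares
v0,u0=np.mgrid[0:384,0:512].astype(float)
def cloud(n):
    p,d,c=cam(n); return p,d,c,world(c,u0,v0,d)
def circ(q):
    f=lambda s:np.hypot(q[:,0]-s[0],q[:,1]-s[1])-s[2]
    return least_squares(f,[*q[:,:2].mean(0),.03],loss='soft_l1',f_scale=.003).x
def coaster(zlo=.011,zhi=.020,near=(.55,-.03),rad=.12,n='top'):
    p,d,c,W=cloud(n); m=(d>0)&(W[...,2]>zlo)&(W[...,2]<zhi)&(np.hypot(W[...,0]-near[0],W[...,1]-near[1])<rad)
    m=cv2.morphologyEx(m.astype(np.uint8),cv2.MORPH_OPEN,np.ones((3,3)))
    e=cv2.minEnclosingCircle(W[m>0][:,:2].astype(np.float32)); q=W[m>0]
    return e,q.mean(0),np.median(q[:,2]),p,W,m
E
python3 - <<'E'
from h import *
for n in('top','side'):
    e,mu,z,p,W,m=coaster(n=n); print(n,'coaster',e,mu,z,m.sum())
    g=p.astype(int).sum(-1); k=(g<60)&(abs(W[...,2]-.004)<.006)&(np.hypot(W[...,0]-.56,W[...,1]+.03)<.25)
    k=cv2.morphologyEx(k.astype(np.uint8),cv2.MORPH_OPEN,np.ones((3,3)))>0
    print('mat',cv2.minAreaRect(W[k][:,:2].astype(np.float32)),np.median(W[k][:,2]))
    hs=cv2.cvtColor(p,cv2.COLOR_RGB2HSV); red=((hs[...,0]<8)|(hs[...,0]>172))&(hs[...,1]>120)&(W[...,2]>.04)&(W[...,2]<.07)&(abs(W[...,0]-.43)<.1)&(abs(W[...,1]-.325)<.08)
    q=W[red]; print('red',len(q),cv2.minAreaRect(q[:,:2].astype(np.float32)),q.mean(0),cv2.fitLine(q[:,:2].astype(np.float32),2,0,.001,.001).ravel())
    b=(W[...,2]<.03)&(abs(W[...,0]-.575)<.06)&(abs(W[...,1]-.35)<.07)&(hs[...,1]<25)
    b=cv2.morphologyEx(b.astype(np.uint8),cv2.MORPH_OPEN,np.ones((3,3)))>0
    q=W[b]; print('blade',len(q),cv2.minAreaRect(q[:,:2].astype(np.float32)),q.mean(0),np.median(q[:,2]))
    db=(g<150)&(W[...,2]>.03)&(W[...,2]<.06)&(abs(W[...,0]-.39)<.06)&(abs(W[...,1]-.315)<.06)&~red
    q=W[db]; print('rest',len(q),q.mean(0) if len(q) else '')
    for nm,ctr in(('bot',(.53,-.345)),('set',(.735,-.19))):
        k=(W[...,2]>.15)&(W[...,2]<.205)&(np.hypot(W[...,0]-ctr[0],W[...,1]-ctr[1])<.04); q=W[k]; print(nm,circ(q),q[:,2].max())
E
```

```text
top coaster ((0.5467766523361206, -0.02456388622522354), 0.04940521717071533) [ 0.54576281 -0.02531193  0.01567515] 0.015663675789007958 790
mat ((0.0, 0.0), (0.0, 0.0), 0.0) nan
red 299 ((0.4294041097164154, 0.3257923424243927), (0.10735931992530823, 0.019156543537974358), 9.317697525024414) [0.4280513  0.32438282 0.05456992] [0.9844707  0.17554896 0.4280513  0.3243828 ]
blade 684 ((0.5656242370605469, 0.35089558362960815), (0.08574438840150833, 0.07185719162225723), 10.202093124389648) [0.56730421 0.35088807 0.00210583] 0.0018671982822441313
rest 106 [0.39846632 0.31856037 0.04185966]
bot [ 0.53531239 -0.34279068  0.01086462] 0.1939855381864808
set [ 0.74532459 -0.18034294  0.01116722] 0.20479816431905018
side coaster ((0.5449349284172058, -0.025532353669404984), 0.05100993439555168) [ 0.54194099 -0.02921258  0.01565692] 0.015973830787396115 962
mat ((0.0, 0.0), (0.0, 0.0), 0.0) nan
red 291 ((0.42721113562583923, 0.3217617869377136), (0.04365616664290428, 0.10552607476711273), 86.54541778564453) [0.42433474 0.32007799 0.05137016] [0.9891923  0.14662415 0.42433473 0.320078  ]
blade 275 ((0.5587862133979797, 0.347139835357666), (0.08692090213298798, 0.06681229919195175), 8.452207565307617) [0.5628385  0.34591969 0.0033719 ] 0.002995071446795561
rest 88 [0.39612416 0.30491239 0.03990663]
bot [ 0.53183613 -0.3449948   0.01120871] 0.19131387268425076
set [ 0.74314784 -0.18217022  0.01166581] 0.20405456474103656
  return _methods._mean(a, axis=axis, dtype=dtype,
  ret = ret.dtype.type(ret / rcount)
```

```bash
cat >> h.py <<'E'
def pose():
    o=manip.get_obs(); return np.array(o['position']),R.from_quat(o['ee_rot'])
def tool(yaw,pitch=0,s=1):
    # spatula yaw (deg), nose-down pitch (deg); tool z = -spatula z, tool y = s*spatula y
    S=R.from_euler('z',yaw,degrees=True)*R.from_euler('y',pitch,degrees=True)
    return S*R.from_matrix(np.array([[-s,0,0],[0,s,0],[0,0,-1]],float).T)
def goal(P,Rt,base=None):
    p,r=base or pose(); return np.round(np.r_[r.inv().apply(np.array(P)-p)/.05,np.degrees((r.inv()*Rt).as_rotvec())/8],3)
E
python3 - <<'E'
from h import *
T=tool(10.2)
print(goal([.443,.327,.12],T)); b=(np.array([.443,.327,.12]),T); print(goal([.443,.327,.041],T,b))
E
```

```text
[-7.012e+00 -4.009e+00  2.506e+00  1.000e-03 -0.000e+00 -3.028e+00]
[0.   0.   1.58 0.   0.   0.  ]
```

```bash
python3 -m pendant '[[-1,-0.57,0.36,0,0,-0.6,1],[-2,-1.14,0.72,0,0,-1.2,1],[-3,-1.7,1.08,0,0,-1.8,1],[-4,-2.3,1.43,0,0,-2.4,1],[-5,-2.86,1.8,0,0,-3.03,1],[-6,-3.43,2.15,0,0,-3.03,1],[-7.012,-4.009,2.506,0,0,-3.03,1],[-7.012,-4.009,2.506,0,0,-3.03,1],[-7.012,-4.009,2.506,0,0,-3.03,1],[-7.012,-4.009,2.506,0,0,-3.03,1]]'
python3 - <<'E'
from h import *
e=pose(); print(e[0],e[1].as_matrix().round(3)); print(goal([.443,.327,.041],tool(10.2)))
p,d,c,W=cloud('top')
b=(W[...,2]<.03)&(abs(W[...,0]-.575)<.06)&(abs(W[...,1]-.35)<.07)
E
```

```text
clock: 3.3
position: [0.4422, 0.3284, 0.1204]
ee_rot: [-0.09, 0.996, 0.0, 0.0]
ft_force: [-0.2, -0.1, -0.1]
grip_width: 1.0
grasp_force: 0.0
[0.44221642 0.32838872 0.12042782] [[-0.984 -0.179  0.   ]
 [-0.179  0.984  0.001]
 [-0.     0.001 -1.   ]]
[-0.01  -0.032  1.589  0.007  0.002  0.018]
```

```bash
python3 -m pendant '[[0,-0.03,0.8,0,0,0,1],[0,-0.03,1.58,0,0,0,1],[0,-0.03,1.58,0,0,0,1],[0,-0.03,1.58,0,0,0,-1],[0,-0.03,1.58,0,0,0,-1],[0,-0.03,1.58,0,0,0,-1],[0,-0.03,1.58,0,0,0,-1],[0,-0.03,1.58,0,0,0,-1],[0,-0.03,1.58,0,0,0,-1],[0,-0.03,1.58,0,0,0,-1]]' 100
python3 - <<'E'
from h import *
p,d,c,W=cloud('side');cv2.imwrite('pics/g.png',cv2.resize(p[120:260,80:300,::-1],None,fx=3,fy=3))
# next: lift 0.1, then to flip approach pose
P,r=pose(); print(P, r.as_matrix().round(3))
E
```

```text
clock: 4.6
position: [0.4438, 0.326, 0.0421]
ee_rot: [-0.089, 0.996, 0.001, 0.001]
ft_force: [-2.0, -0.5, 6.7]
grip_width: 0.195
grasp_force: 98.6
[0.44374687 0.32600192 0.04207634] [[-0.984 -0.177  0.001]
 [-0.177  0.984  0.001]
 [-0.001  0.001 -1.   ]]
```

View pics/g.png

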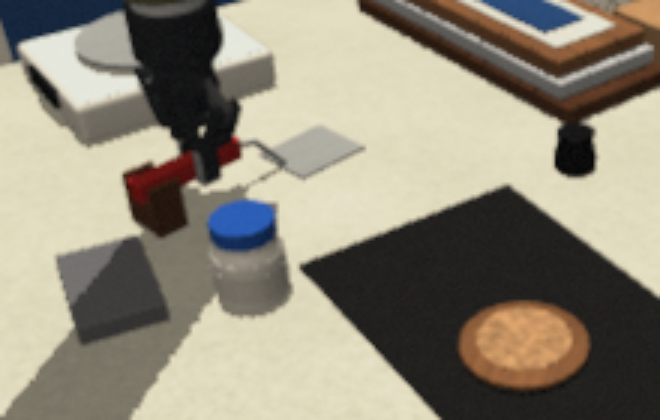

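The spatula is held firmly: handle in the jaws and blade still flat on the table. Next I'll work out the transfer to the approach pose.

```bash
cat >> h.py <<'E'
TIP=np.array([-.1648,.0024,.042])
def tcp_for_tip(t,Rt): return np.array(t)-Rt.apply(TIP)
E
python3 - <<'E'
from h import *
b=(np.array([.443,.3265,.041]),tool(10.2))
T1=tool(-90); t1=[.546,.075,.12]
P=tcp_for_tip(t1,T1); print(P,goal(P,T1,b))
T2=tool(-90,10); t2=[.546,.06,.03]; P2=tcp_for_tip(t2,T2); print(P2,goal(P2,T2,(P,T1)))
E
```

```text
[0.5436 0.2398 0.162 ] [-1.673 -2.063 -2.42   0.     0.    12.525]
[0.5436     0.21500309 0.09997915] [-0.496 -0.     1.24   0.     1.25   0.   ]
```

```bash
python3 -m pendant '[[0,0,-0.6,0,0,0,-1],[0,0,-1.5,0,0,0,-1],[-0.1,-0.2,-2.42,0,0,1.2,-1],[-0.3,-0.5,-2.42,0,0,2.4,-1],[-0.5,-0.8,-2.42,0,0,3.6,-1],[-0.7,-1.1,-2.42,0,0,4.8,-1],[-0.9,-1.4,-2.42,0,0,6,-1],[-1.2,-1.7,-2.42,0,0,7.2,-1],[-1.5,-1.9,-2.42,0,0,8.4,-1],[-1.673,-2.063,-2.42,0,0,9.6,-1]]' && python3 - <<'E'
from h import *
b=(np.array([.443,.3265,.041]),tool(10.2)); s=np.array([-1.673,-2.063,-2.42])*.05
b2=(b[0]+b[1].apply(s), b[1]*R.from_rotvec([0,0,np.radians(9.6*8)]))
T1=tool(-90); P=tcp_for_tip([.546,.075,.12],T1)
T2=tool(-90,10); P2=tcp_for_tip([.546,.06,.05],T2); print(goal(P,T1,b2),goal(P2,T2,b2), goal(P2,T2,pose()))
E
```

```text
clock: 5.9
position: [0.5445, 0.2382, 0.162]
ee_rot: [0.551, 0.834, -0.0, -0.0]
ft_force: [-0.1, 0.6, -1.9]
grip_width: 0.192
grasp_force: 97.7
[0.    0.    0.    0.    0.    2.925] [-0.455 -0.197  0.84  -0.255  1.233  2.918] [-0.42  -0.198  0.84  -0.252  1.233  2.875]
```

```bash
python3 -m pendant '[[0,0,0,0,0,1,-1],[0,0,0,0,0,2,-1],[0,0,0,0,0,2.92,-1],[-0.2,-0.1,0.4,-0.12,0.6,2.92,-1],[-0.45,-0.197,0.84,-0.255,1.233,2.918,-1],[-0.45,-0.197,0.84,-0.255,1.233,2.918,-1],[-0.45,-0.197,0.84,-0.255,1.233,2.918,-1],[-0.45,-0.197,0.84,-0.255,1.233,2.918,-1],[-0.45,-0.197,0.84,-0.255,1.233,2.918,-1],[-0.45,-0.197,0.84,-0.255,1.233,2.918,-1]]' && python3 - <<'E'
from h import *
P,r=pose(); print('expected tip',P+r.apply(TIP), r.as_matrix().round(3))
for n in('top','side'):
    p,d,c,W=cloud(n)
    print(n,manip.tip_of('spatula_tip',n)[:1],[ (onplane(c,*q['pixel'],.05)).round(4) for q in manip.tip_of('spatula_tip',n)[:1]])
    b=(W[...,2]>.03)&(W[...,2]<.075)&(abs(W[...,0]-.546)<.06)&(W[...,1]>.03)&(W[...,1]<.14)
    b=cv2.morphologyEx(b.astype(np.uint8),cv2.MORPH_OPEN,np.ones((3,3)))>0
    q=W[b]; print(len(q),cv2.minAreaRect(q[:,:2].astype(np.float32)),q[:,1].min(),np.polyfit(q[:,1],q[:,2],1))
    cv2.imwrite(f'pics/a{n}.png',cv2.resize(p[120:280,120:360,::-1],None,fx=3,fy=3))
E
```

```text
clock: 7.15
position: [0.5438, 0.2147, 0.1202]
ee_rot: [0.704, 0.705, 0.062, -0.062]
ft_force: [-0.1, -0.2, -2.8]
grip_width: 0.194
grasp_force: 97.6
expected tip [0.54636587 0.05973788 0.05019192] [[-0.001  1.     0.   ]
 [ 0.985  0.001  0.174]
 [ 0.174  0.    -0.985]]
top [] []
759 ((0.5471349358558655, 0.09895548224449158), (0.07008402794599533, 0.0783781036734581), 1.399099588394165) 0.059782455864541464 [0.17217879 0.04178585]
side [{'pixel': [231.7, 199.2], 'p': 0.96}] [array([0.5523, 0.0747, 0.05  ])]
653 ((0.5444821715354919, 0.09749507158994675), (0.0711149200797081, 0.07985737919807434), 0.5690420866012573) 0.057678829983279556 [0.18240846 0.04106935]
```

View pics/aside.png

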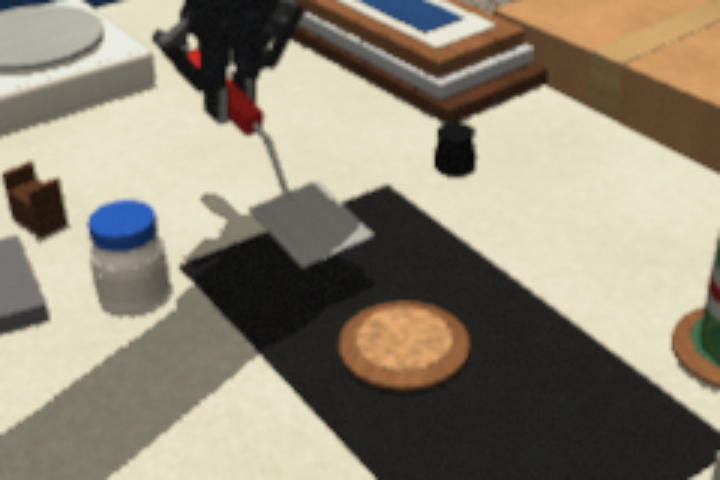

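The blade matches the model: tip at y≈0.060, z≈0.050. Next, lower it to just above the mat.

```bash
python3 -m pendant '[[-0.15,0,0.27,0,0,0,-1],[-0.3,0,0.54,0,0,0,-1],[-0.45,0,0.815,0,0,0,-1],[-0.45,0,0.815,0,0,0,-1],[-0.453,0,0.835,0,0,0,-1],[-0.453,0,0.835,0,0,0,-1],[-0.453,0,0.835,0,0,0,-1],[-0.453,0,0.835,0,0,0,-1],[-0.453,0,0.835,0,0,0,-1],[-0.453,0,0.835,0,0,0,-1]]' && python3 - <<'E'
from h import *
P,r=pose(); print('tip',P+r.apply(TIP))
E
```

```text
clock: 8.7
position: [0.5438, 0.1992, 0.075]
ee_rot: [0.704, 0.704, 0.062, -0.062]
ft_force: [0.5, 0.3, -1.7]
grip_width: 0.197
grasp_force: 97.7
tip [0.54626652 0.04420241 0.00499233]
```

```bash
python3 -m pendant '[[0,0,0.01,0,0,0,-1],[-0.002,0,0.01,0,0,0,-1],[-0.003,0,0.02,0,0,0,-1],[-0.003,0,0.02,0,0,0,-1],[-0.003,0,0.02,0,0,0,-1],[-0.003,0,0.02,0,0,0,-1],[-0.003,0,0.02,0,0,0,-1],[-0.003,0,0.02,0,0,0,-1],[-0.003,0,0.02,0,0,0,-1],[-0.003,0,0.02,0,0,0,-1]]' && python3 - <<'E'
from h import *
P,r=pose(); print('tip',P+r.apply(TIP))
p,d,c=cam('side');cv2.imwrite('pics/low.png',cv2.resize(p[170:260,190:310,::-1],None,fx=6,fy=6,interpolation=cv2.INTER_CUBIC))
E
```

```text
clock: 9.95
position: [0.5438, 0.1992, 0.074]
ee_rot: [0.704, 0.705, 0.062, -0.062]
ft_force: [1.1, 1.3, -0.2]
grip_width: 0.192
grasp_force: 97.9
tip [0.54628813 0.04425534 0.00396942]
```

View pics/low.png

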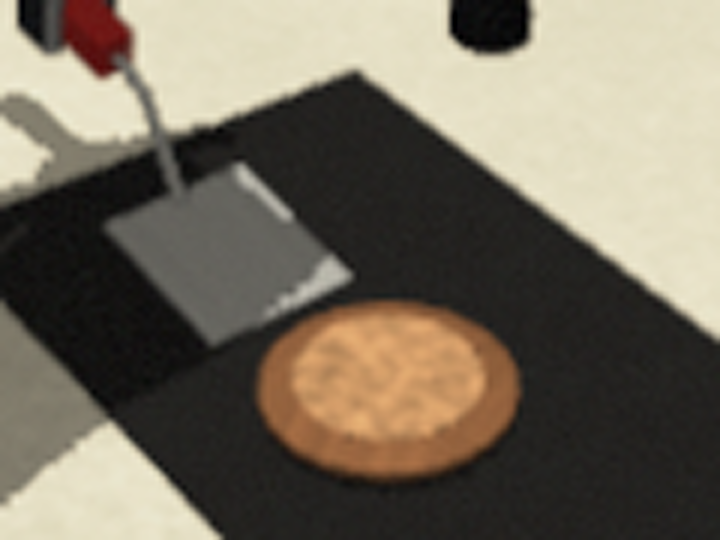

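```bash
python3 -m pendant '[[-0.06,0,-0.012,0,0,0,-1],[-0.12,0,-0.023,0,0,0,-1],[-0.18,0,-0.034,0,0,0,-1],[-0.24,0,-0.044,0,0,0,-1],[-0.3,0,-0.055,0,0,0,-1],[-0.36,0,-0.066,0,0,0,-1],[-0.43,0,-0.078,0,0,0,-1],[-0.49,0,-0.088,0,0,0,-1],[-0.552,0,-0.099,0,0,0,-1],[-0.552,0,-0.099,0,0,0,-1]]' && python3 - <<'E'
from h import *
P,r=pose(); print('tip',P+r.apply(TIP))
p,d,c=cam('side');cv2.imwrite('pics/ins.png',cv2.resize(p[170:260,190:310,::-1],None,fx=6,fy=6,interpolation=cv2.INTER_CUBIC))
W=world(c,u0,v0,d); hs=cv2.cvtColor(p,cv2.COLOR_RGB2HSV)
m=(hs[...,1]>90)&(W[...,2]>.008)&(W[...,2]<.022)&(np.hypot(W[...,0]-.546,W[...,1]+.03)<.08)
m=cv2.morphologyEx(m.astype(np.uint8),cv2.MORPH_OPEN,np.ones((3,3)))>0
print(cv2.minEnclosingCircle(W[m][:,:2].astype(np.float32)))
q=W[m]; q=q[np.hypot(q[:,0]-.546,q[:,1]+.028)<.03]; print(np.linalg.lstsq(np.c_[q[:,:2],np.ones(len(q))],q[:,2],rcond=None)[0])
E
```

```text
clock: 11.25
position: [0.5439, 0.1708, 0.074]
ee_rot: [0.704, 0.704, 0.062, -0.062]
ft_force: [0.3, 0.5, -1.9]
grip_width: 0.193
grasp_force: 97.8
tip [0.54626466 0.01574494 0.00404389]
((0.5451110005378723, -0.02848908305168152), 0.05131172761321068)
[-0.00190863  0.00366928  0.01799072]
```

View pics/ins.png

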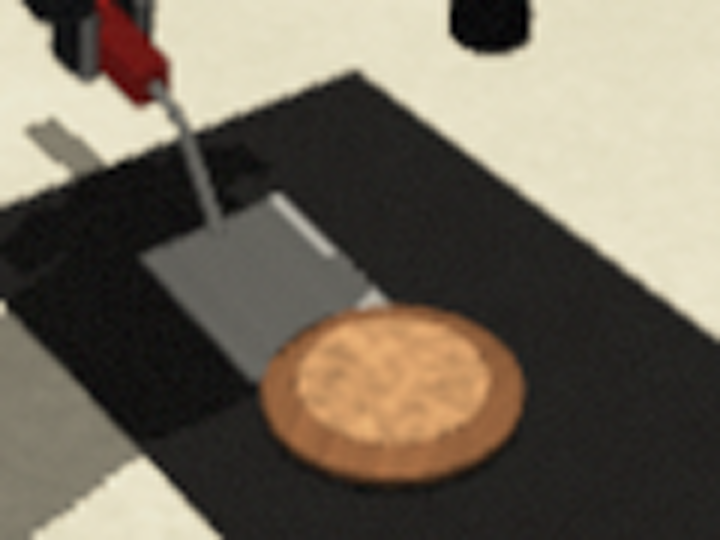

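The blade sits under the near rim, overlapping about 6 mm, and the coaster is still flat. Next, lift along an arc about its far rim to about 60°.

```bash
python3 -m pendant '[[0.01,0,-0.115,0,0,0,-1],[0.02,0,-0.23,0,0,0,-1],[0.012,0,-0.35,0,0,0,-1],[0.003,0,-0.475,0,0,0,-1],[-0.112,0,-0.629,0,0,0,-1],[-0.253,0,-0.786,0,0,0,-1],[-0.377,0,-0.97,0,0,0,-1],[-0.502,0,-1.14,0,0,0,-1],[-0.646,0,-1.292,0,0,0,-1],[-0.793,0,-1.43,0,0,0,-1]]' && python3 - <<'E'
from h import *
P,r=pose(); print('tip',P+r.apply(TIP))
p,d,c=cam('side');cv2.imwrite('pics/up.png',cv2.resize(p[150:270,180:340,::-1],None,fx=4,fy=4,interpolation=cv2.INTER_CUBIC))
E
```

```text
clock: 12.55
position: [0.5439, 0.1191, 0.138]
ee_rot: [0.704, 0.704, 0.062, -0.062]
ft_force: [-0.4, 0.6, -1.8]
grip_width: 0.194
grasp_force: 97.7
tip [ 0.54630597 -0.0358717   0.06799892]
```

View pics/up.png

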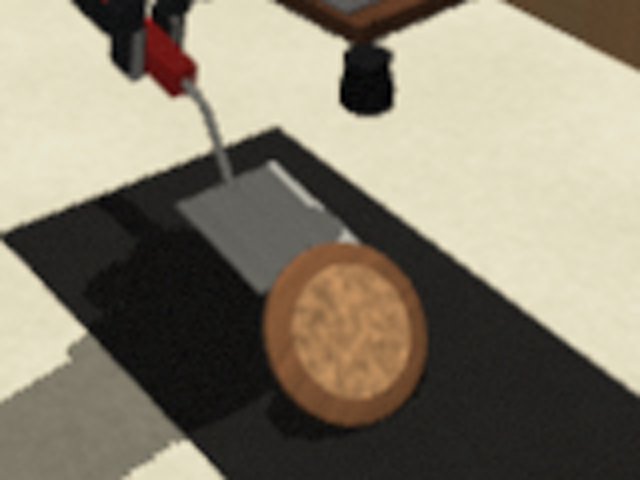

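The coaster leans at about 60° on the blade tip. Next, carry it over the top.

```bash
python3 -m pendant '[[-0.165,0,-0.104,0,0,0,-1],[-0.348,0,-0.202,0,0,0,-1],[-0.532,0,-0.267,0,0,0,-1],[-0.63,0,-0.297,0,0,0,-1],[-0.725,0,-0.321,0,0,0,-1],[-0.8,0,-0.332,0,0,0,-1],[-0.874,0,-0.343,0,0,0,-1],[-0.95,0,-0.35,0,0,0,-1],[-1.034,0,-0.356,0,0,0,-1],[-1.034,0,-0.356,0,0,0,-1]]' && python3 - <<'E'
from h import *
p,d,c=cam('side');cv2.imwrite('pics/over.png',cv2.resize(p[150:300,180:380,::-1],None,fx=3,fy=3,interpolation=cv2.INTER_CUBIC))
E
```

```text
clock: 13.85
position: [0.5439, 0.0653, 0.1461]
ee_rot: [0.705, 0.704, 0.062, -0.062]
ft_force: [0.2, -0.1, -1.8]
grip_width: 0.195
grasp_force: 97.7
```

View pics/over.png

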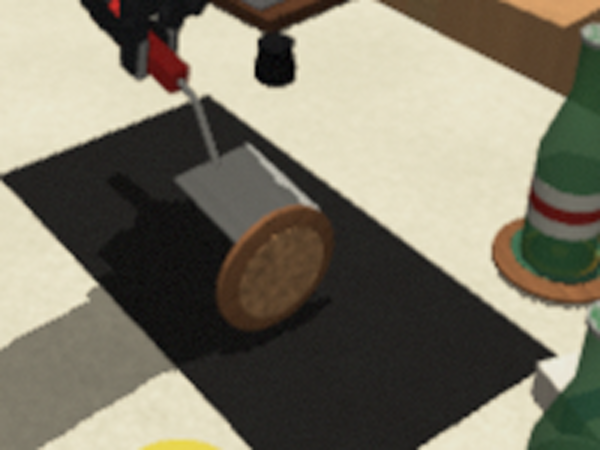

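The coaster stands on edge at about 90°, leaning on the tip or just starting to fall. I'll push on gently.

```bash
python3 -m pendant '[[-0.06,0,-0.01,0,0,0,-1],[-0.12,0,-0.02,0,0,0,-1],[-0.18,0,-0.03,0,0,0,-1],[-0.24,0,-0.04,0,0,0,-1],[-0.3,0,-0.055,0,0,0,-1],[-0.35,0,-0.062,0,0,0,-1],[-0.35,0,-0.062,0,0,0,-1],[-0.35,0,-0.062,0,0,0,-1],[-0.35,0,-0.062,0,0,0,-1],[-0.35,0,-0.062,0,0,0,-1]]' && python3 - <<'E'
from h import *
p,d,c=cam('side');cv2.imwrite('pics/over2.png',cv2.resize(p[150:300,180:380,::-1],None,fx=3,fy=3,interpolation=cv2.INTER_CUBIC))
W=world(c,u0,v0,d);hs=cv2.cvtColor(p,cv2.COLOR_RGB2HSV)
m=(hs[...,1]>90)&(W[...,2]>.008)&(np.hypot(W[...,0]-.546,W[...,1]+.12)<.1)
q=W[m];print(len(q),q.min(0),q.max(0),np.median(q,0))
E
```

```text
clock: 15.15
position: [0.5438, 0.048, 0.1461]
ee_rot: [0.704, 0.705, 0.062, -0.062]
ft_force: [-0.5, 0.1, -1.3]
grip_width: 0.191
grasp_force: 97.7
1631 [ 0.48776906 -0.20259152  0.00817599] [ 0.58840989 -0.02079693  0.49468648] [ 0.53443147 -0.14712428  0.01638017]
```

```bash
python3 - <<'E'
from h import *
for n in('side','top'):
    p,d,c,W=cloud(n); hs=cv2.cvtColor(p,cv2.COLOR_RGB2HSV)
    m=(hs[...,1]>70)&(W[...,2]>.009)&(W[...,2]<.03)&(np.hypot(W[...,0]-.546,W[...,1]+.14)<.08)
    m=cv2.morphologyEx(m.astype(np.uint8),cv2.MORPH_OPEN,np.ones((3,3)))>0
    q=W[m]; print(n,len(q),cv2.minEnclosingCircle(q[:,:2].astype(np.float32)),np.median(q[:,2]))
    k=m&(np.hypot(W[...,0]-q[:,0].mean(),W[...,1]-q[:,1].mean())<.03); print(np.median(p[k],0),np.median(hs[k],0)); q=W[k]
    print(np.linalg.lstsq(np.c_[q[:,:2],np.ones(len(q))],q[:,2],rcond=None)[0][:2])
b=pose(); T1=tool(-90); P=np.array([.5436,.2398,.165]); print(goal(P,T1,b))
T0=tool(10.2);print(goal([.4437,.326,.165],T0,(P,T1)),goal([.4437,.326,.165],T0,b))
E
```

```text
side 1398 ((0.5390926003456116, -0.1530066281557083), 0.05095396935939789) 0.015951294722648224
[ 90. 118.  76.] [ 50. 102. 118.]
[0.00411965 0.00563019]
top 910 ((0.5411104559898376, -0.1523696780204773), 0.050017841160297394) 0.015711351558595488
[ 91. 104.  61.] [ 39. 109. 104.]
[0.01218027 0.00593722]
[ 3.844e+00 -5.000e-03  2.950e-01 -0.000e+00 -1.251e+00  2.000e-03]
[  1.724  -1.998   0.      0.      0.    -12.525] [  5.542  -2.002   0.594   1.093  -0.914 -12.488]
```

The coaster is flat with its green face up at (0.540, -0.153). Next, return the spatula.

```bash
python3 -m pendant '[[0.6,0,0,0,-0.2,0,-1],[1.4,0,0.05,0,-0.4,0,-1],[2.2,0,0.12,0,-0.7,0,-1],[3,0,0.2,0,-1,0,-1],[3.6,0,0.27,0,-1.251,0,-1],[3.844,0,0.295,0,-1.251,0,-1],[3.844,0,0.295,0,-1.251,0,-1],[3.844,0,0.295,0,-1.251,0,-1],[3.844,0,0.295,0,-1.251,0,-1],[3.844,0,0.295,0,-1.251,0,-1]]' && python3 -m pendant '[[0,0,0,0,0,-1.2,-1],[0,0,0,0,0,-2.4,-1],[0.2,-0.2,0,0,0,-3.6,-1],[0.4,-0.5,0,0,0,-4.8,-1],[0.7,-0.8,0,0,0,-6,-1],[1,-1.1,0,0,0,-7.2,-1],[1.2,-1.4,0,0,0,-8.4,-1],[1.5,-1.7,0,0,0,-9.6,-1],[1.724,-1.998,0,0,0,-10.8,-1],[1.724,-1.998,0,0,0,-12,-1]]' && python3 - <<'E'
from h import *
print(goal([.4437,.326,.06],tool(10.2)),goal([.4437,.326,.0425],tool(10.2)))
E
```

```text
clock: 16.55
position: [0.544, 0.2389, 0.1651]
ee_rot: [0.708, 0.707, 0.0, -0.0]
ft_force: [0.6, -0.1, -0.9]
grip_width: 0.193
grasp_force: 97.7
clock: 17.8
position: [0.4427, 0.3269, 0.1651]
ee_rot: [-0.056, 0.998, 0.0, -0.0]
ft_force: [0.9, -0.4, -1.0]
grip_width: 0.197
grasp_force: 97.6
[-0.019 -0.022  2.101  0.004 -0.003 -0.469] [-0.019 -0.022  2.451  0.004 -0.003 -0.469]
```

```bash
python3 -m pendant '[[0,0,0,0,0,-0.52,-1],[0,0,0.6,0,0,-0.52,-1],[0,0,1.2,0,0,-0.52,-1],[0,0,1.8,0,0,-0.52,-1],[0,0,2.1,0,0,-0.52,-1],[0,0,2.25,0,0,-0.52,-1],[0,0,2.35,0,0,-0.52,-1],[0,0,2.42,0,0,-0.52,-1],[0,0,2.45,0,0,-0.52,-1],[0,0,2.45,0,0,-0.52,-1]]'
```

```text
clock: 19.05
position: [0.444, 0.3261, 0.0427]
ee_rot: [-0.089, 0.996, 0.0, 0.0]
ft_force: [-0.2, 0.8, -1.2]
grip_width: 0.192
grasp_force: 97.7
```

```bash
python3 -m pendant '[[0,0,0.012,0,0,0,-1],[0,0,0.012,0,0,0,-0.4],[0,0,0.012,0,0,0,0],[0,0,0.012,0,0,0,0.3],[0,0,0.012,0,0,0,0.3],[0,0,0.012,0,0,0,0.3],[0,0,-0.3,0,0,0,0.3],[0,0,-0.8,0,0,0,0.3],[0,0,-1.6,0,0,0,0.3],[0,0,-2.4,0,0,0,0.3]]' && python3 - <<'E'
from h import *
p,d,c,W=cloud('side')
hs=cv2.cvtColor(p,cv2.COLOR_RGB2HSV); red=((hs[...,0]<8)|(hs[...,0]>172))&(hs[...,1]>120)&(W[...,2]>.04)&(W[...,2]<.07)&(abs(W[...,0]-.43)<.1)&(abs(W[...,1]-.325)<.08)
q=W[red]; print('red',len(q),cv2.minAreaRect(q[:,:2].astype(np.float32)),q.mean(0))
b=(W[...,2]<.03)&(abs(W[...,0]-.575)<.06)&(abs(W[...,1]-.35)<.07)&(hs[...,1]<25)
b=cv2.morphologyEx(b.astype(np.uint8),cv2.MORPH_OPEN,np.ones((3,3)))>0
q=W[b]; print('blade',len(q),cv2.minAreaRect(q[:,:2].astype(np.float32)),q.mean(0),np.median(q[:,2]))
P,r=pose(); print(P)
# bottle approach: tool y along ... keep jaws direction choices
for s in(1,-1):
  for yaw in(0,-90): print(s,yaw,goal([.5336,-.3438,.27],tool(yaw,0,s)))
E
```

```text
clock: 20.3
position: [0.4439, 0.3259, 0.1648]
ee_rot: [-0.089, 0.996, 0.0, 0.0]
ft_force: [1.2, 0.6, 0.4]
grip_width: 0.653
grasp_force: 0.0
red 288 ((0.4286686182022095, 0.31845822930336), (0.04006403312087059, 0.10650777816772461), 85.14761352539062) [0.42545826 0.31747084 0.0513797 ]
blade 275 ((0.5603318810462952, 0.3443682789802551), (0.08507400751113892, 0.06907360255718231), 9.904594421386719) [0.56332716 0.34451142 0.00331544] 0.0029499179867723546
[0.44591654 0.32741754 0.17050822]
1 0 [  0.626 -13.515  -2.053   0.035   0.046   1.269]
1 -90 [ 6.2600e-01 -1.3515e+01 -2.0530e+00  6.6000e-02  9.0000e-03  1.2519e+01]
-1 0 [  0.626 -13.515  -2.053  -0.069   0.052 -21.231]
-1 -90 [ 6.2600e-01 -1.3515e+01 -2.0530e+00 -9.0000e-03  6.3000e-02 -9.9810e+00]
```

```bash
python3 -m pendant '[[0,-0.3,-0.8,0,0,0.6,0.4],[0,-1.2,-1.5,0,0,1.8,0.4],[0.1,-2.3,-2.05,0,0,3,0.4],[0.2,-3.5,-2.05,0,0,4.2,0.4],[0.3,-4.7,-2.05,0,0,5.4,0.4],[0.4,-5.9,-2.05,0,0,6.6,0.4],[0.5,-7.1,-2.05,0,0,7.8,0.4],[0.6,-8.3,-2.05,0,0,9,0.4],[0.6,-9.5,-2.05,0,0,10.2,0.4],[0.626,-10.7,-2.05,0,0,11.4,0.4]]' && python3 - <<'E'
from h import *
print(pose()[0],goal([.5336,-.3438,.27],tool(-90)))
E
```

```text
clock: 21.6
position: [0.5076, -0.208, 0.2662]
ee_rot: [0.652, 0.759, 0.001, 0.001]
ft_force: [1.4, 0.5, 0.8]
grip_width: 0.703
grasp_force: 0.0
[ 0.50764523 -0.20798834  0.2661953 ] [-2.763  0.103 -0.077  0.014 -0.003  1.085]
```

```bash
python3 -m pendant '[[-0.9,0.03,-0.03,0,0,0.4,0.4],[-1.8,0.06,-0.06,0,0,0.8,0.4],[-2.763,0.1,-0.077,0,0,1.1,0.4],[-2.763,0.1,-0.077,0,0,1.1,0.4],[-2.763,0.1,-0.077,0,0,1.1,0.4],[-2.763,0.1,-0.077,0,0,1.1,0.4],[-2.763,0.1,-0.077,0,0,1.1,0.4],[-2.763,0.1,-0.077,0,0,1.1,0.4],[-2.763,0.1,-0.077,0,0,1.1,0.4],[-2.763,0.1,-0.077,0,0,1.1,0.4]]' && python3 - <<'E'
from h import *
p,d,c,W=cloud('side')
k=(W[...,2]>.15)&(W[...,2]<.185)&(np.hypot(W[...,0]-.533,W[...,1]+.344)<.03); print(circ(W[k]))
print(pose()[0],goal([.5336,-.3438,.163],tool(-90)))
E
```

```text
clock: 22.85
position: [0.534, -0.3418, 0.2688]
ee_rot: [0.706, 0.708, 0.0, -0.0]
ft_force: [-0.6, -0.8, -0.1]
grip_width: 0.699
grasp_force: 0.0
[ 0.53312504 -0.3443645   0.01258306]
[ 0.53403073 -0.34182317  0.26880118] [-4.000e-02 -9.000e-03  2.116e+00 -1.000e-03 -0.000e+00  2.100e-02]
```

```bash
python3 -m pendant '[[-0.04,0,0.8,0,0,0,0.4],[-0.04,0,1.5,0,0,0,0.4],[-0.04,0,2.1,0,0,0,0.4],[-0.04,0,2.1,0,0,0,0.4],[-0.04,0,2.1,0,0,0,-0.2],[-0.04,0,2.1,0,0,0,-0.6],[-0.04,0,2.1,0,0,0,-1],[-0.04,0,2.1,0,0,0,-1],[-0.04,0,2.1,0,0,0,-1],[-0.04,0,2.1,0,0,0,-1]]' 50 && python3 - <<'E'
from h import *
print(pose()[0],pose()[1].as_matrix().round(3))
e,mu,z,p,W,m=coaster(near=(.54,-.153),rad=.07); print(e,mu,z)
e,mu,z,p,W,m=coaster(near=(.54,-.153),rad=.07,n='side'); print(e,mu,z)
E
```

```text
clock: 24.15
position: [0.5346, -0.3445, 0.1656]
ee_rot: [0.706, 0.708, 0.0, 0.001]
ft_force: [-2.5, 1.0, 7.4]
grip_width: 0.294
grasp_force: 49.1
[ 0.53457013 -0.34445315  0.16556935] [[-0.003  1.     0.002]
 [ 1.     0.003 -0.001]
 [-0.001  0.002 -1.   ]]
((0.5406543612480164, -0.1521216779947281), 0.04961400479078293) [ 0.54039161 -0.15114924  0.01558228] 0.015582416823786804
((0.5382894277572632, -0.15266470611095428), 0.050690874457359314) [ 0.53535036 -0.15654726  0.0156312 ] 0.016000097944672886
```

```bash
python3 -m pendant '[[0,0,-0.4,0,0,0,-1],[0,0,-0.8,0,0,0,-1],[0.4,0,-1.2,0,0,0,-1],[1,0.03,-1.2,0,0,0,-1],[1.7,0.06,-1.2,0,0,0,-1],[2.4,0.1,-1.2,0,0,0,-1],[3.1,0.1,-1.2,0,0,0,-1],[3.6,0.1,-1.2,0,0,0,-1],[3.83,0.1,-1.2,0,0,0,-1],[3.83,0.1,-1.2,0,0,0,-1]]' && python3 - <<'E'
from h import *
print(pose()[0])
for n in('side','top'):
    p,d,c,W=cloud(n); k=(W[...,2]>.08)&(W[...,2]<.14)&(np.hypot(W[...,0]-.54,W[...,1]+.153)<.04); q=W[k]
    print(n,circ(q),len(q)) if len(q)>20 else 0
    hs=cv2.cvtColor(p,cv2.COLOR_RGB2HSV)
p,d,c=cam('side');cv2.imwrite('pics/pl.png',cv2.resize(p[100:300,230:400,::-1],None,fx=3,fy=3,interpolation=cv2.INTER_CUBIC))
E
```

```text
clock: 25.5
position: [0.5387, -0.1522, 0.2245]
ee_rot: [0.706, 0.708, 0.0, 0.0]
ft_force: [-0.5, -0.4, -2.3]
grip_width: 0.295
grasp_force: 49.5
[ 0.53871458 -0.15224337  0.22454056]
side [ 0.53815675 -0.15203776  0.02800152] 721
top [ -1.98009798 114.23329397 114.38690591] 24
```

View pics/pl.png

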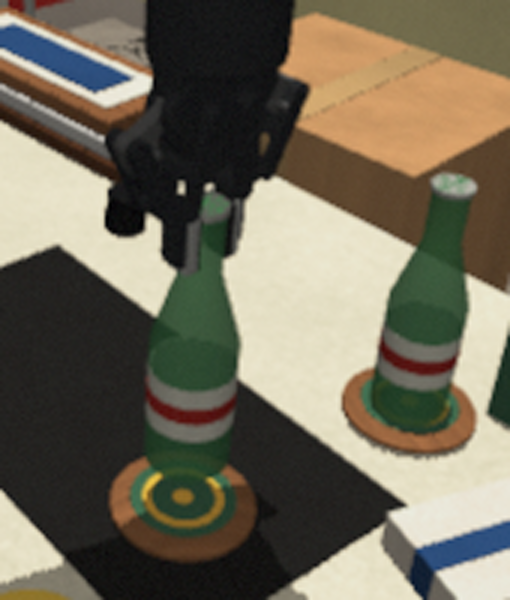

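The bottle hangs upright over the painted coaster and is centred within 1 mm in the side camera. Lowering it now.

```bash
python3 -m pendant '[[0,0,0.2,0,0,0,-1],[0,0,0.4,0,0,0,-1],[0,0,0.6,0,0,0,-1],[0,0,0.7,0,0,0,-1],[0,0,0.77,0,0,0,-1],[0,0,0.81,0,0,0,-1],[0,0,0.83,0,0,0,-1],[0,0,0.84,0,0,0,-1],[0,0,0.84,0,0,0,-1],[0,0,0.84,0,0,0,-1]]'
```

```text
clock: 26.9
position: [0.5385, -0.1523, 0.1819]
ee_rot: [0.706, 0.708, 0.0, 0.0]
ft_force: [-0.5, 0.4, -2.5]
grip_width: 0.293
grasp_force: 49.5
```

```bash
python3 -m pendant '[[0,0,0.01,0,0,0,-1],[0,0,0.01,0,0,0,-1],[0,0,0.02,0,0,0,-1],[0,0,0.02,0,0,0,-1],[0,0,0.02,0,0,0,-1],[0,0,0.02,0,0,0,-1],[0,0,0.02,0,0,0,-1],[0,0,0.02,0,0,0,-1],[0,0,0.02,0,0,0,-1],[0,0,0.02,0,0,0,-1]]'
```

```text
clock: 28.15
position: [0.5387, -0.1525, 0.1816]
ee_rot: [0.706, 0.708, 0.0, 0.0]
ft_force: [-2.3, 1.3, 5.9]
grip_width: 0.292
grasp_force: 50.5
```

```bash
python3 -m pendant '[[0,0,-0.015,0,0,0,-1],[0,0,-0.015,0,0,0,-0.35],[0,0,-0.015,0,0,0,-0.2],[0,0,-0.015,0,0,0,0],[0,0,-0.015,0,0,0,0.2],[0,0,-0.015,0,0,0,0.3],[0,0,-0.015,0,0,0,0.3],[0,0,-0.6,0,0,0,0.3],[0,0,-1.4,0,0,0,0.3],[0,0,-2.2,0,0,0,0.3]]' 20 && python3 - <<'E'
from h import *
for n in('side','top'):
    p,d,c,W=cloud(n)
    for lo,hi in((.03,.1),(.165,.2)):
        k=(W[...,2]>lo)&(W[...,2]<hi)&(np.hypot(W[...,0]-.54,W[...,1]+.153)<.04); q=W[k]
        print(n,len(q),circ(q) if len(q)>40 else '')
    k=(W[...,2]>.011)&(W[...,2]<.02)&(np.hypot(W[...,0]-.54,W[...,1]+.153)<.07); print(cv2.minEnclosingCircle(W[k][:,:2].astype(np.float32)),np.median(W[k][:,2]))
E
```

```text
clock: 29.4
position: [0.5383, -0.1524, 0.292]
ee_rot: [0.706, 0.708, -0.0, -0.0]
ft_force: [1.2, 0.3, -0.0]
grip_width: 0.649
grasp_force: 0.0
side 747 [ 0.5378023  -0.15199872  0.02801135]
side 224 [ 0.53747697 -0.15208543  0.012764  ]
((0.538835883140564, -0.1534889191389084), 0.05102696642279625) 0.014991434404923232
top 57 [ 0.53987013 -0.15209867  0.02797298]
top 0 
((0.5434085726737976, -0.13899128139019012), 0.049966346472501755) 0.014907859231954035
```

```bash
python3 -c "
from h import *
print(manip.hand_in())"
```

```text
the job is handed in; nothing more can be done
None
```

I turned the coaster painted face up with the spatula, put the spatula back on its rest within about 4 mm of where it started, stood the bottle upright within about 2 mm of the coaster's centre, and handed the job in at about 30 s; no verdict was shown.

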